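Hang an S-hook in the rack's holed tab

ROBOT

A 7-joint arm with a two-finger parallel gripper is mounted at the origin on the work surface. World frame = base frame: x ahead of the robot, y to its left, z up, the work surface at z = 0. Lengths are in m, angles in rad, forces in N, time in s.
With the tool pointing down it reaches from about 0.4 to 0.85 m from the base axis. Payload 4.5 kg.
Tool frame: the origin (TCP) lies where the fingers leave the gripper's body, on its centre line; the fingertips stand 64 mm ahead of it and the grasp point (between the pads) lies 45 mm ahead of it; z points along the fingers, y is the direction in which the jaws open and shut (so a half turn about z gives the same grasp; the last joint's range is limited). The gripper opens to 88 mm and grips with 3 to 60 N. Pads are 18 mm wide; open, the fingers measure 123 mm over their backs; the gripper's body (75 mm by 187 mm) begins 45 mm behind the grasp point.
Start: joints at [-1.09, 0.689, -0.195, 1.565, 0.157, 0.902, -0.215], TCP at [0.27, 0.564, 0.303] pointing down, gripper open.
Joint ranges: [-3.01, 3.01], [-0.46, 2.08], [-1.47, 1.51], [0.13, 2.56], [-1, 4.14], [0.04, 2.09], [-2.66, 2.66]. Speed limits (rad/s): [2.57, 2.57, 3.14, 3.14, 3.14, 3.14, 3.14].

INTERFACE

Orientations are given as a unit quaternion [x, y, z, w].
In Python, from plant import monitor, snapshot, workorder, finder gives the robot as it stands.
- The arm moves only by the tool carry_out, never from a script. Its argument "motion" is one flat list of numbers, 6 for each row, row after row: the shift along the tool's x, y, z in cm, then the turn, a rotation vector about the tool's x, y, z in rad. In form: [x, y, z, rx, ry, rz, x, y, z, rx, ry, rz, ...]. A call has 1 to 8 rows; each row shifts and turns the commanded pose from where the row before left it, along the tool's axes as they then stand; what a row does not reach is not made up. A row lasts 1/8 s, in which the tool goes at most 62.5 mm and 10.7 degrees, less where a joint would pass 70% of its speed; a pose out of reach is approached as far as the arm can. A call with a gripper value outside its range is refused whole. "hand" is the finger opening in cm, from 0 to 8.81, set as the call begins (left out, the last holds). The fingers move at their own pace and stop on an object; "grip_force" is the grip in N (left out, the last holds). Time passes only in rows, so rows that do not move let the fingers close. It gives the time, the measured TCP pose, the force and the opening at its end, in the units of the state.
- monitor.get_state(): the state, without advancing time (a new reading comes with each control period).
- snapshot(name): name is "scene" or "side" or "wrist"; returns a dict with "frame" (384x512x3 uint8, red, green, blue), "range_z" (384x512 float32, m along the optical axis (not along the pixel's ray), 0 where there is no reading), "fx", "fy", "cx", "cy" (pixels), "D" ([k1, k2, p1, p2, k3] as OpenCV has them; the pictures are not rectified), "rvec" (rotation vector, rad) and "tvec" (3), from world to camera coordinates, as OpenCV has them; the wrist camera has in their place "hand_eye" (4x4, takes a point from camera to tool coordinates, whose origin is the TCP and whose axes are the flange's). Camera axes: x right, y down, z forward; pixel columns grow to the right and rows downward; lengths in m; the calibration is good to about 2 mm. A picture is of the moment at which its call begins: read the wrist's pose just before it.
- workorder.finish_job(): hands the job in, once; it reports no verdict.
Trained networks look in a picture, given as the dict that the camera call returned (one of the last four; its "shot" number tells which), for a name from the list of things; names that differ only in an ending like _2 or _b are one class to them, and where a whole thing is asked for, a point or a joint stands for the part that bears it (a point fixed in the world has none). Each returns a list of dicts, best first, with "p" (0 to 1); they miss things now and then, are a little off and sometimes report something else, mostly with a low value. They report only what shows in the picture. A call takes as long as a camera call.
- finder.masks_of(picture, thing): "pixels" (384x512 bool, what is visible of it) and "extent" ([left, top, right, bottom] in pixels, round what is visible of it).
The state is a dict: "clock": time; "q": joint angles; "qd": joint speeds; "joint_torque": joint torques, N m; "tool_pos": TCP position; "eef_rot": TCP orientation; "contact_force": force on the tool from outside, world axes, zero at the start; "moment": the same for the moment, N m; "opening": opening from 0.0 (shut) to 1.0 (fully open).
Only numpy, scipy, OpenCV 4.12 (cv2) and the standard library are available. Lean on these libraries where they do the work, as an engineer would, in place of code of your own. Each camera call takes 0.05 s, during which the arm holds its last target. There are 200 camera calls.

TASK

Take the steel S-hook out of the slot in the wooden marble stand and hang it on the galvanized rack: feel for the small hole in the flat springy steel tab at the rack's front, pass the end of the upper hook down through it, and let go so that the hook hangs there freely. Be gentle: never press or pull on the tab or rack with more than about 12 N. Leave the bucket, the ball, the jar and the cup where they are.

Things in the scene. Friction and masses are not known exactly. Their poses are not given: they have to be found in the camera images.
- hook_center (a point): Middle of the loose steel S-hook (8 mm round bar, 110 mm tall, about 90 g), on its straight shank, 55 mm below its top; it stands in the stand's slot, top 122 mm above the table, leaning at most a few degrees. z runs up the shank; x lies in the plane of the S: the upper hook curves to +x and ends in a leg pointing down, the lower to -x with its leg pointing up.
- hook_arch (a point): Highest point of the hook's upper arch (outside of the bar), 13 mm to the +x side of the shank axis; axes as hook_center. A half-round arch of 8 mm bar, 18 mm clear between shank and leg. It can be pinched from above across y, the fingertips about 11 mm below this point, which leaves the leg free below the fingers.
- hook_tip (a point): Flat-cut lower end (8 mm diameter) of the upper hook's short leg, at its centre: 26 mm to the +x side of the shank axis and 34 mm below hook_arch. Axes as hook_center. This end has to go down through the hole.
- hole_mark (a point): Nominal place of the hole, at the level of the tab's top face (180 mm up), 75 mm in front of the rack's front edge. x points into the rack, y along its front, z up. The hole is a slot right through the tab, 16 mm along x, 11 mm along y, mid-way across it. Tab and hole really lie up to 18 mm to either side (y) of this point; x and level are right.
- tab_root (a point): Nominal place where the tab leaves the rack's front edge; axes and sideways error as hole_mark. The flat steel tab is 84 mm wide (y), 4 mm thick and ends 15 mm beyond the hole's centre (-x). It bends down at the hole by about 0.9 mm per newton and springs back. The hung hook has its leg in the hole, its arch over the tab's end, its shank before the end: hook x along rack x.
- rack: Galvanized steel rack fixed on the table, 200 mm deep (x), 460 mm wide (y), top shelf 180 mm high; origin at the centre of its underside; axes as hole_mark (its front faces -x, to the robot). The flat tab with the hole sticks out level from its front edge, at the top.
- stand: Fixed wooden marble stand, 76 x 150 x 55 mm (x, y, z), origin at the centre of its underside. In its middle an upright slot 36 mm along x, 11.5 mm along y and 43 mm deep (slot floor 12 mm above the table) holds the lower part of the S-hook; marbles stand in dimples on both sides, their tops 67 mm above the table.
- bucket_rim (a point): Centre of the mouth of the small lime plastic bucket (100 mm across, 80 mm tall) on top of the rack. Leave it alone.
- ball_center (a point): Centre of the purple silicone ball (56 mm) in a saucer on top of the rack. Leave it alone.
- jar: Screw-top glass spice jar, 48 mm across, 95 mm tall, origin at the centre of its underside, on the table. Leave it alone.
- cup_rim (a point): Centre of the mouth of the stainless steel jacks cup, 68 mm across, 70 mm tall, on the table. Leave it alone.

How it is judged:
On the way, in this order (a step that is already met when the one before it is completed fails the run):
1. the S-hook is lifted clear of the stand in the gripper (height (world z) of hook_center above 0.12 m and contact force between the fingers and hook above 1 N and contact force between hook and stand below 0.05 N), for 0.2 s.
2. the held hook's end is down through the hole in the tab (contact force between the fingers and hook above 1 N and z of hook_tip in the frame of hole_mark below -0.01 m and x of hook_tip in the frame of hole_mark between -0.014 and 0.014 m and y of hook_tip in the frame of hole_mark between -0.026 and 0.026 m), for 0.1 s.
At the end, for the whole second after the job is handed in: the S-hook hangs from the rack's tab, released and at rest (slower than 60 mm/s and 1 rad/s): the end of its upper hook is 14 to 55 mm below the level of the tab's unbent top face, within 14 mm of hole_mark along x and 26 mm along y, its shank within 0.45 rad of upright, its weight on the tab (z of hook_tip in the frame of hole_mark between -0.055 and -0.014 m and x of hook_tip in the frame of hole_mark between -0.014 and 0.014 m and y of hook_tip in the frame of hole_mark between -0.026 and 0.026 m and contact force between hook and rack above 0.3 N and contact force between hook and stand below 0.05 N and contact force between hook and the fingers below 0.05 N and angle between hook_center's own z axis and vertical below 0.45 rad and linear speed of hook below 0.06 m/s and angular speed of hook below 1 rad/s); the robot touches nothing.
It fails at once if the hook or the gripper loads the tab or rack with more than 15 N (contact force between any of hook, the fingers, the arm and rack above 15 N).
It fails at once if the lime bucket is moved by more than 30 mm (distance of bucket_rim from where it was at the start of the episode above 0.03 m).
It fails at once if the purple ball is moved by more than 30 mm (distance of ball_center from where it was at the start of the episode above 0.03 m).
It fails at once if the spice jar is moved by more than 30 mm (distance of jar from where it was at the start of the episode above 0.03 m).
It fails at once if the jacks cup is moved by more than 30 mm (distance of cup_rim from where it was at the start of the episode above 0.03 m).
It also fails if it takes over 64 s, if anything falls off the work surface, if the arm or the gripper's body presses on something with over 40 N, if the wrist force passes 120 N, or if a joint passes its speed limit or range.

## Working session

There is one attempt and no reset: what is moved stays moved. The work goes in short steps, Python scripts to look and compute and a tool call to move; the robot and the scene stay as the last step left them, time stands still between calls to the robot, and variables do not carry over. Pictures are saved under pics/ and viewed, about 8 in all and at most 12, crops included, and the job is handed in when it is done.

Besides the shell and the picture viewer there is one more tool, called after "Call:" as a command line: name --argument value ..., lists and objects as JSON in quotes. carry_out: Moves the arm, as the interface text tells. Its arguments: {"type":"object","properties":{"motion":{"type":"array"},"hand":{"type":"number"},"grip_force":{"type":"number"}},"required":["motion"]}

```bash
mkdir -p pics
cat > h.py <<'E'
import numpy as np, cv2
from scipy.spatial.transform import Rotation as R
from plant import monitor, snapshot, workorder, finder
def cam2world(s, st=None):
    if 'rvec' in s:
        Rm=cv2.Rodrigues(np.array(s['rvec'],float))[0]; t=np.array(s['tvec'],float).ravel()
        return Rm.T, -Rm.T@t
    H=np.array(s['hand_eye']); T=np.eye(4); T[:3,:3]=R.from_quat(st['eef_rot']).as_matrix(); T[:3,3]=st['tool_pos']
    M=T@H; return M[:3,:3],M[:3,3]
def pts(s, mask, st=None):
    v,u=np.nonzero(mask&(s['range_z']>0)); z=s['range_z'][v,u]
    K=np.array([[s['fx'],0,s['cx']],[0,s['fy'],s['cy']],[0,0,1]])
    n=cv2.undistortPoints(np.stack([u,v],1).astype(float)[:,None],K,np.array(s['D'],float))[:,0]
    Rm,t=cam2world(s,st); return np.c_[n*z[:,None],z]@Rm.T+t
def save(s,name): cv2.imwrite('pics/'+name,s['frame'][:,:,::-1])
def rep(P):
    return 'n',len(P),'lo',np.percentile(P,2,0).round(4),'med',np.median(P,0).round(4),'hi',np.percentile(P,98,0).round(4)
E
python3 - <<'E'
from h import *
st=monitor.get_state(); print(st)
ims=[]
for c in ['scene','side']:
    s=snapshot(c); ims.append(s['frame'])
    for th in ['hook_center','rack','stand','bucket_rim','ball_center','jar','cup_rim','tab_root']:
        for d in finder.masks_of(s,th)[:1]:
            P=pts(s,d['pixels']); print(c,th,round(d['p'],2),d['extent'],*rep(P) if len(P) else '')
cv2.imwrite('pics/a.png',cv2.resize(np.hstack(ims)[:,:,::-1],(800,300))); cv2.imwrite('pics/scene.png',ims[0][:,:,::-1]);cv2.imwrite('pics/side.png',ims[1][:,:,::-1])
E
```

```text
{'clock': 0.0, 'q': array([-1.09021706,  0.68998531, -0.19452112,  1.56636784,  0.15730185,
        0.90250655, -0.21511892]), 'qd': array([ 0.0006096 , -0.00068827,  0.00183737,  0.00199683,  0.00023832,
       -0.00070341,  0.0001278 ]), 'joint_torque': array([ 4.33505265e-04, -5.27568233e+01, -1.26675993e+00, -1.53422105e+01,
       -5.26645279e-02,  6.65385291e-03,  1.76286744e-04]), 'tool_pos': array([0.26984558, 0.56315676, 0.30190294]), 'eef_rot': array([ 2.21499596e-01,  9.75160013e-01, -9.26464750e-04, -1.41133974e-04]), 'contact_force': array([ 1.34588624,  1.38760297, -0.71603183]), 'moment': array([-0.0379612 ,  0.00930853,  0.02388519]), 'opening': 0.9997926005577408}
scene hook_center 0.56 [94.1, 251.1, 107.1, 269.7] n 80 lo [ 0.4476 -0.3377  0.0192] med [ 0.5069 -0.3305  0.1103] hi [ 0.515  -0.3271  0.1194]
scene rack 0.7 [93.4, 253.3, 105.0, 266.0] n 74 lo [ 0.4474 -0.3377  0.024 ] med [ 0.5068 -0.3305  0.1114] hi [ 0.5149 -0.3272  0.1194]
scene stand 0.71 [64.1, 231.6, 142.6, 300.9] n 2755 lo [ 0.43   -0.4037  0.0011] med [ 0.4893 -0.3379  0.0532] hi [ 0.5071 -0.2603
[... 972 characters left out ...]
 0.2544 0.2112]
side stand 0.72 [226.3, 334.2, 292.6, 384.0] n 2123 lo [ 0.4266 -0.3568  0.0096] med [ 0.4636 -0.3021  0.0552] hi [ 0.5022 -0.2589  0.0671]
side bucket_rim 0.93 [243.2, 122.1, 283.8, 162.6] n 1551 lo [0.6435 0.0511 0.1841] med [0.6861 0.0845 0.2332] hi [0.7355 0.1449 0.2596]
side jar 0.74 [179.0, 269.4, 205.2, 314.6] n 916 lo [ 0.3925 -0.127  -0.001 ] med [ 0.412  -0.1178  0.0668] hi [ 0.4361 -0.0377  0.0958]
side cup_rim 0.93 [140.9, 160.0, 164.2, 188.4] n 514 lo [0.4359 0.3118 0.0072] med [0.4643 0.3239 0.0471] hi [0.4924 0.3755 0.0693]
side tab_root 0.7 [198.1, 114.0, 369.7, 304.4] n 14922 lo [ 0.5424 -0.2039  0.0413] med [ 0.6586 -0.0856  0.1787] hi [0.7963 0.2516 0.2106]
```

View pics/scene.png

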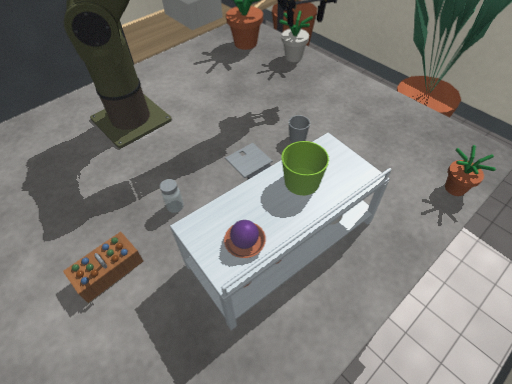

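View pics/side.png

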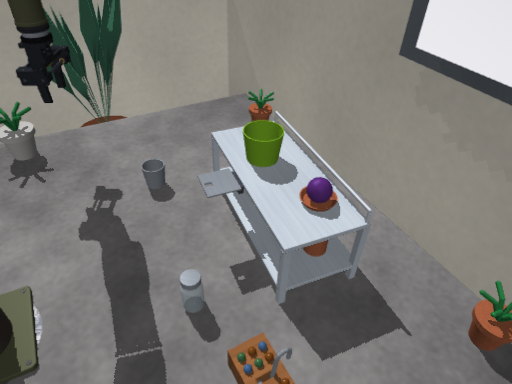

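The scene and side views show the stand with the hook (scene ~100,260; side ~280,360), and the tab with its hole (scene ~248,160; side ~220,182, hole ~208,183).

Run:
```python
from h import *
for c in ['scene','side']:
    s=snapshot(c); full=np.ones((384,512),bool); P=pts(s,full)
    b=(abs(P[:,0]-.6)<.26)&(abs(P[:,1]-.03)<.3)&(abs(P[:,2]-.18)<.006)
    T=P[b]; print(c,'rack level z',np.median(T[:,2]))
    xs=T[:,:2]
    # orient from whole-shelf
    r=cv2.minAreaRect(xs.astype(np.float32)); print('rect',r, cv2.boxPoints(r).round(3).tolist())
    S=pts(s,finder.masks_of(s,'stand')[0]['pixels']); S=S[(S[:,2]>.04)&(S[:,2]<.075)]
    r=cv2.minAreaRect(S[:,:2].astype(np.float32)); print('stand',r)
    b=(abs(P[:,0]-.48)<.06)&(abs(P[:,1]+.33)<.06)&(P[:,2]>.076)&(P[:,2]<.13); H=P[b]
    m,v=cv2.PCACompute(H[:,:2].astype(np.float32),None); print('hook',rep(H),m,v); print(H[np.argsort(H[:,2])][::max(1,len(H)//25)].round(3).tolist())
    np.save(c+'_T.npy',T)
```

```text
scene rack level z 0.17840977037812966
rect ((0.6584064960479736, 0.03690819442272186), (0.461243599653244, 0.29216480255126953), 84.78341674804688) [[0.492000013589859, -0.17900000512599945], [0.7829999923706055, -0.20600000023841858], [0.824999988079071, 0.2529999911785126], [0.5339999794960022, 0.2800000011920929]]
stand ((0.4673491418361664, -0.33184707164764404), (0.07896687090396881, 0.14846616983413696), 1.834060788154602)
hook ('n', 71, 'lo', array([ 0.4883, -0.3346,  0.0875]), 'med', array([ 0.5092, -0.3308,  0.112 ]), 'hi', array([ 0.5153, -0.3272,  0.1188])) [[ 0.5064528  -0.33083272]] [[ 0.99981314  0.01933557]
 [-0.01933557  0.99981314]]
[[0.515, -0.33, 0.087], [0.514, -0.332, 0.088], [0.514, -0.33, 0.09], [0.514, -0.332, 0.092], [0.513, -0.328, 0.095], [0.514, -0.331, 0.096], [0.514, -0.334, 0.1], [0.513, -0.332, 0.101], [0.514, -0.328, 0.101], [0.512, -0.327, 0.102], [0.513, -0.329, 0.105], [0.511, -0.334, 0.106], [0.516, -0.331, 0.109], [0.512, -0.329, 0.109], [0.51, -0.335, 0.11], [0.512, -0.33, 0.111], [0.513, -0.333, 0.111], [0.489, -0.328, 0.112], [0.509, -0.331, 
[... 960 characters left out ...]
[ 0.5124, -0.3288,  0.1208])) [[ 0.49427307 -0.3332045 ]] [[ 0.99994147  0.01082502]
 [-0.01082502  0.99994147]]
[[0.481, -0.335, 0.077], [0.479, -0.33, 0.081], [0.481, -0.336, 0.086], [0.512, -0.334, 0.089], [0.483, -0.336, 0.09], [0.485, -0.336, 0.092], [0.508, -0.331, 0.094], [0.511, -0.336, 0.097], [0.513, -0.335, 0.1], [0.486, -0.336, 0.102], [0.484, -0.336, 0.104], [0.512, -0.334, 0.107], [0.484, -0.329, 0.109], [0.51, -0.334, 0.111], [0.485, -0.33, 0.113], [0.511, -0.33, 0.114], [0.501, -0.335, 0.115], [0.507, -0.335, 0.116], [0.49, -0.331, 0.117], [0.5, -0.334, 0.118], [0.498, -0.33, 0.118], [0.498, -0.336, 0.119], [0.493, -0.332, 0.119], [0.504, -0.33, 0.119], [0.495, -0.335, 0.12]]
```

```bash
cat >> h.py <<'E'
YAW=np.deg2rad(-5.1); XD=np.array([np.cos(YAW),np.sin(YAW)]); YD=np.array([-XD[1],XD[0]])
def tab(T):
    a=T[:,:2]@XD; b=T[:,:2]@YD; f=a.min()
    t=(a<np.percentile(a,.3)+.06)
    e0,e1=np.percentile(b[t],[1,99]); a0=np.percentile(a[t],1)
    return a0,e0,e1
E
python3 - <<'E'
from h import *
for c in ['scene','side']:
    T=np.load(c+'_T.npy'); a0,e0,e1=tab(T); print(c,a0,e0,e1,e1-e0,'hole~',(a0+.015)*XD+(e0+e1)/2*YD)
s=snapshot('wrist'); print(s['hand_eye'].round(3),s['fx'],s['cx'],s['cy'])
E
```

```text
scene 0.5082121908700866 0.06733857646975833 0.1506819770895778 0.08334340061981949 hole~ [0.53083122 0.06206813]
side 0.5062293447125303 0.06454624121989036 0.14911412693522685 0.0845678857153365 hole~ [0.52866243 0.06007293]
[[-0.    -0.952 -0.305  0.08 ]
 [ 1.    -0.     0.001 -0.   ]
 [-0.001 -0.305  0.952 -0.082]
 [ 0.     0.     0.     1.   ]] 300.1667228192829 252.50708796779472 192.73544918123824
```

Call:
carry_out --motion '[0,0,-2,0,0,-0.15,0,0,-2,0,0,-0.15,0,0,-2,0,0,-0.147,-2,-5,0,0,0,0,-2,-5,0,0,0,0,-2,-5,0,0,0,0,-2,-5,0,0,0,0,-2,-5,0,0,0,0]'

```text
clock: 2.15
tool_pos: [0.3707, 0.312, 0.3629]
eef_rot: [-0.0, 1.0, 0.0, 0.0]
contact_force: [0.3, -0.3, -0.0]
opening: 0.998
```

Call:
carry_out --motion '[-3,-5,0,0,0,0,-3,-5,0,0,0,0,-3,-5,0,0,0,0,-3,-5,1,0,0,0,-2,-5,1,0,0,0,0,0,0,0,0,0]'

```text
clock: 2.9
tool_pos: [0.5111, 0.0582, 0.3417]
eef_rot: [0.005, 1.0, -0.002, -0.001]
contact_force: [0.2, 0.6, -0.6]
opening: 0.996
```

```bash
cat >> h.py <<'E'
def wpix(s,st,z,uv):
    K=np.array([[s['fx'],0,s['cx']],[0,s['fy'],s['cy']],[0,0,1]])
    n=cv2.undistortPoints(np.array(uv,float).reshape(-1,1,2),K,np.array(s['D'],float))[:,0]
    Rm,t=cam2world(s,st); d=np.c_[n,np.ones(len(n))]@Rm.T; return t+d*((z-t[2])/d[:,2])[:,None]
E
python3 - <<'E'
from h import *
st=monitor.get_state(); print(st['tool_pos'],st['eef_rot'])
s=snapshot('wrist'); save(s,'w1.png')
P=pts(s,np.ones((384,512),bool),st); b=(abs(P[:,0]-.6)<.26)&(abs(P[:,1]-.03)<.3)&(abs(P[:,2]-.18)<.008); T=P[b]
print(np.median(T[:,2])); a0,e0,e1=tab(T);print(a0,e0,e1,e1-e0,(a0+.015)*XD+(e0+e1)/2*YD)
# hole: low-depth pixels enclosed by the tab
v,u=np.nonzero(np.ones((384,512),bool)&(s['range_z']>0))
m=np.zeros((384,512),np.uint8); m[v[b],u[b]]=1
c,h=cv2.findContours(m,cv2.RETR_CCOMP,cv2.CHAIN_APPROX_NONE)
for k,cc in enumerate(c):
    if h[0][k][3]>=0 and cv2.contourArea(cc)>40:
        W=wpix(s,st,.18,cc[:,0]); L=np.c_[W[:,:2]@XD,W[:,:2]@YD]; mid=(L.min(0)+L.max(0))/2
        print('hole',cv2.boundingRect(cc),np.ptp(L,0),mid[0]*XD+mid[1]*YD, cv2.minAreaRect(W[:,:2].astype(np.float32)))
E
```

```text
[0.51113449 0.05824816 0.34171865] [ 4.64918985e-03  9.99987877e-01 -1.51246343e-03 -5.86119347e-04]
0.17954165952307824
0.5054823331448846 0.06750119934153788 0.14981565224246868 0.0823144529009308 [0.52808089 0.06196034]
hole (250, 203, 16, 19) [0.01641966 0.01239688] [0.52690676 0.06198632] ((0.526915967464447, 0.062025874853134155), (0.01243892963975668, 0.01622866280376911), 82.7842025756836)
```

View pics/w1.png

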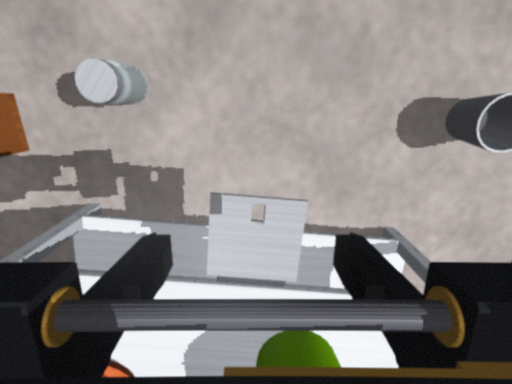

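Hole seen at pixel ~(258,212) in the tab, at about (0.527, 0.062). Now to the hook.

Call:
carry_out --motion '[0.5,-5,0,0,0,0,0.5,-5,0,0,0,0,0.5,-5,0,0,0,0,0.5,-5,0,0,0,0,0,-5,1,0,0,0,0,-5,1,0,0,0,0,-5,1,0,0,0,0,-4,1,0,0,0]'

```text
clock: 3.95
tool_pos: [0.4911, -0.3265, 0.3028]
eef_rot: [-0.001, 1.0, 0.0, 0.001]
contact_force: [-0.2, -0.0, 0.2]
opening: 1.004
```

Call:
carry_out --motion '[0,0,0,0,0,0]'

```text
clock: 4.08
tool_pos: [0.4898, -0.3282, 0.3019]
eef_rot: [0.002, 1.0, -0.0, -0.0]
contact_force: [-0.6, 0.6, -0.8]
opening: 0.999
```

Run:
```python
from h import *
st=monitor.get_state(); print(st['tool_pos'],R.from_quat(st['eef_rot']).as_matrix().round(3))
s=snapshot('wrist'); save(s,'w2.png')
P=pts(s,np.ones((384,512),bool),st)
H=P[(abs(P[:,0]-.5)<.06)&(abs(P[:,1]+.33)<.03)&(P[:,2]>.085)&(P[:,2]<.135)]
print(rep(H)); r=cv2.minAreaRect(H[:,:2].astype(np.float32)); print(r); print(H[np.argsort(H[:,2])][::max(1,len(H)//20)].round(3).tolist())
for d in finder.masks_of(s,'hook_center')[:2]: print(d['p'],d['extent'],rep(pts(s,d['pixels'],st)))
```

```text
[ 0.48982807 -0.32818718  0.30193268] [[-1.     0.003 -0.001]
 [ 0.003  1.    -0.   ]
 [ 0.001 -0.    -1.   ]]
('n', 317, 'lo', array([ 0.479 , -0.3349,  0.0877]), 'med', array([ 0.4899, -0.3304,  0.1148]), 'hi', array([ 0.5093, -0.3268,  0.1198]))
((0.49455106258392334, -0.33087438344955444), (0.03197281435132027, 0.007925549522042274), 1.9626154899597168)
[[0.479, -0.328, 0.085], [0.479, -0.331, 0.092], [0.481, -0.334, 0.096], [0.482, -0.327, 0.101], [0.482, -0.328, 0.106], [0.482, -0.334, 0.109], [0.483, -0.329, 0.111], [0.51, -0.332, 0.112], [0.483, -0.33, 0.113], [0.489, -0.334, 0.114], [0.487, -0.329, 0.115], [0.506, -0.333, 0.115], [0.506, -0.328, 0.116], [0.506, -0.329, 0.117], [0.5, -0.327, 0.117], [0.492, -0.328, 0.117], [0.491, -0.333, 0.118], [0.495, -0.329, 0.118], [0.492, -0.332, 0.119], [0.501, -0.33, 0.119], [0.495, -0.33, 0.119], [0.493, -0.33, 0.121]]
0.58 [246.6, 134.5, 253.9, 206.2] ('n', 575, 'lo', array([ 0.4495, -0.3367,  0.0111]), 'med', array([ 0.4802, -0.3312,  0.0944]), 'hi', array([ 0.5092, -0.3273,  0.1196]))
0.48 [177.1, 110.7, 316.6, 184.8] ('n', 9101, 'lo', array([ 0.4276, -0.4031,  0.0334]), 'med', array([ 0.4609, -0.3336,  0.0549]), 'hi', array([ 0.5011, -0.2602,  0.0664]))
```

View pics/w2.png

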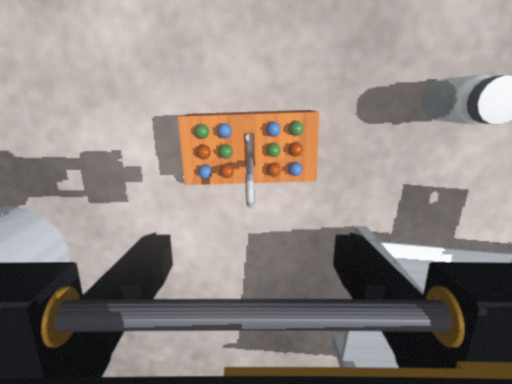

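The close view shows the hook's plane along world x (~2° yaw), arch around pixel (250,190), matching depth at (0.496, -0.331).

Call:
carry_out --motion '[-0.6,-0.3,4,0,0,-0.03,0,0,4,0,0,0,0,0,3,0,0,0,0,0,1.6,0,0,0,0,0,0,0,0,0]' --hand 8.5 --grip_force 30

```text
clock: 4.8
tool_pos: [0.4967, -0.3276, 0.1766]
eef_rot: [-0.016, 1.0, 0.001, -0.0]
contact_force: [0.9, 0.5, 0.3]
opening: 0.966
```

Call:
carry_out --motion '[0,0,0,0,0,0,0,0,0,0,0,0,0,0,0,0,0,0,0,0,0,0,0,0,0,0,0,0,0,0,0,0,0,0,0,0,0,0,0,0,0,0,0,0,0,0,0,0]' --hand 0

```text
clock: 5.8
tool_pos: [0.4962, -0.3293, 0.1766]
eef_rot: [-0.015, 1.0, 0.0, -0.0]
contact_force: [-0.1, 1.0, -0.0]
opening: 0.08
```

Call:
carry_out --motion '[0,0,-1,0,0,0,0,0,-2,0,0,0,0,0,-3,0,0,0,0,0,-3,0,0,0,0,0,-3,0,0,0,0,0,-2,0,0,0,0,0,0,0,0,0,0,0,0,0,0,0]'

```text
clock: 6.8
tool_pos: [0.4957, -0.3291, 0.316]
eef_rot: [-0.015, 1.0, 0.0, -0.001]
contact_force: [-0.1, 1.0, -1.3]
opening: 0.076
```

```bash
cat > hk.py <<'E'
from h import *
def hook(c,lo,hi):
    st=monitor.get_state(); s=snapshot(c); P=pts(s,np.ones((384,512),bool),st)
    D=(P-st['tool_pos'])@R.from_quat(st['eef_rot']).as_matrix()  # tool coords
    k=(abs(D[:,0])<.05)&(abs(D[:,1])<.008)&(D[:,2]>lo)&(D[:,2]<hi); return st,s,P[k],D[k]
E
python3 - <<'E'
from hk import *
for c in ['scene','side','wrist']:
    st,s,P,D=hook(c,.066,.18)
    if c=='side': print(st['tool_pos'],st['opening']); cv2.imwrite('pics/s2.png',cv2.resize(s['frame'][240:384,180:372,::-1],None,fx=3,fy=3))
    i=np.argsort(D[:,2]); print(c,len(D),D[i][::max(1,len(D)//30)].round(4).tolist())
    if c=='wrist': save(s,'w3.png')
E
```

```text
scene 89 [[-0.0133, -0.0031, 0.067], [-0.0128, 0.0029, 0.0674], [-0.0175, -0.0015, 0.0676], [-0.015, 0.0031, 0.0687], [-0.0165, 0.0021, 0.0693], [-0.0174, 0.0011, 0.0706], [-0.0191, 0.0001, 0.071], [-0.0161, 0.0034, 0.0712], [-0.0173, -0.0036, 0.0723], [-0.0172, -0.0023, 0.0739], [-0.0173, 0.0014, 0.0744], [-0.0182, 0.0027, 0.075], [-0.0181, -0.002, 0.0767], [-0.0184, -0.0007, 0.0779], [-0.0184, 0.0029, 0.0786], [-0.0185, -0.0018, 0.08], [-0.0184, 0.0019, 0.0808], [-0.0159, -0.0042, 0.0838], [-0.0165, -0.0028, 0.0847], [-0.0187, -0.0002, 0.0852], [-0.0169, -0.0026, 0.0881], [-0.0178, -0.0013, 0.0886], [-0.0148, 0.0035, 0.0904], [-0.0157, 0.0024, 0.0917], [-0.0177, -0.001, 0.0927], [0.0118, -0.0024, 0.1295], [0.0128, 0.0002, 0.1298], [0.0126, 0.0016, 0.1312], [0.0158, 0.0027, 0.1324], [0.0133, -0.0035, 0.1338], [0.0127, -0.0021, 0.1347], [0.0124, -0.0032, 0.137], [0.0134, -0.0007, 0.1373], [0.0119, -0.0018, 0.1381], [0.0133, -0.003, 0.1424], [0.0148, -0.0004, 0.1432], [0.0134, -0.0015, 0.1442], [0.0137, -0.0041, 0.1454], [0.0132, -0.0027, 0.1466], [0.0137, -0.0012, 0.149], [0.0165, -0
[... 1193 characters left out ...]
, -0.0039, 0.072], [0.0159, 0.0006, 0.0747], [0.016, 0.0006, 0.0775], [0.0171, 0.0006, 0.081], [0.0171, -0.0012, 0.0842], [0.0169, 0.0018, 0.088], [0.0177, 0.0012, 0.0913], [0.017, -0.0031, 0.0951], [0.0181, -0.0026, 0.0996], [0.0192, -0.0007, 0.1045], [0.0185, -0.0027, 0.1088], [0.0196, -0.0, 0.1142], [0.0196, -0.0035, 0.1191], [0.0208, -0.0, 0.1248], [0.0203, 0.0014, 0.1293], [0.0415, -0.0021, 0.1298], [0.0422, -0.0043, 0.1302], [0.042, 0.0021, 0.1312], [0.0212, -0.0008, 0.1345], [0.0215, 0.0007, 0.1392], [0.0212, 0.0015, 0.1432], [0.0232, -0.0024, 0.1482], [0.0221, -0.0049, 0.1526], [0.0239, -0.0049, 0.1554], [0.0277, -0.0009, 0.1568], [0.0341, -0.0017, 0.1576], [0.0331, -0.0049, 0.1585]]
```

View pics/s2.png

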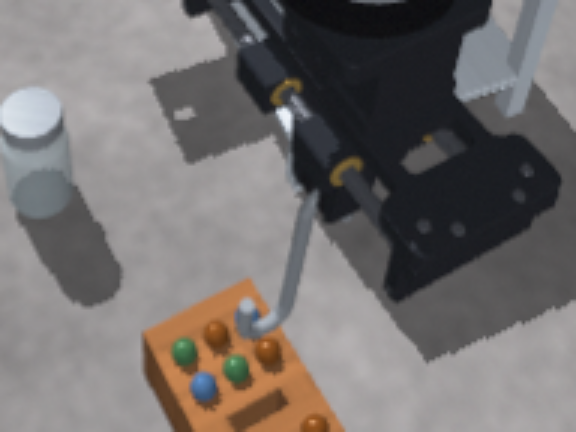

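```bash
cat >> hk.py <<'E'
TIP=np.array([-.0135,-.0008,.0875])   # tool coords, tip centre
HOLE=np.array([.5275,.062,.18])
def plan(target, Rh, st):
    # Rh: hook axes in tool (cols). returns rotvec in tool, shift in tool frame (shift first, then turn)
    Rt=R.from_quat(st['eef_rot']).as_matrix()
    Hd=np.c_[np.r_[XD,0],np.r_[YD,0],[0,0,1]]; Rd=Hd@Rh.T
    p=target-Rd@TIP
    return R.from_matrix(Rt.T@Rd).as_rotvec(), (p-st['tool_pos']), Rt.T@(p-st['tool_pos'])*100, Rd
E
python3 - <<'E'
from hk import *
st,s,P,D=hook('wrist',.07,.146)
k=(D[:,0]>.005)&(D[:,0]<.03); D=D[k]
zc=np.arange(.075,.146,.01); Y=[];X=[]
for z in zc:
    q=D[abs(D[:,2]-z)<.005]; Y.append((np.percentile(q[:,1],5)+np.percentile(q[:,1],95))/2); X.append(np.percentile(q[:,0],90))
fx=np.polyfit(zc,X,1); fy=np.polyfit(zc,Y,1); print(np.round(X,4),np.round(Y,4),fx,fy, 'y at tip z',np.polyval(fy,.0875),'x',np.polyval(fx,.0875))
z=-np.array([fx[0],fy[0],1]); z/=np.linalg.norm(z); x=np.array([-1,0,0.]); x-=x@z*z; x/=np.linalg.norm(x); Rh=np.c_[x,np.cross(z,x),z]
np.save('Rh.npy',Rh)
rv,dw,dt,Rd=plan(HOLE+[0,0,.025],Rh,st); print(st['tool_pos'],'rv',rv.round(3),'dw',dw.round(4),'dt cm',dt.round(2))
E
```

```text
[0.0166 0.0175 0.0183 0.0191 0.0201 0.021  0.0218 0.0224] [ 0.     -0.0001 -0.0003 -0.0005 -0.0007 -0.0008 -0.0012 -0.0013] [0.08508527 0.01025903] [-0.01919693  0.00152037] y at tip z -0.00015936148309967724 x 0.017703987105416857
[ 0.49573815 -0.32905083  0.315619  ] rv [-0.013 -0.088  0.118] dw [ 0.0109  0.392  -0.0246] dt cm [-2.28 39.15  2.5 ]
```

View pics/w3.png

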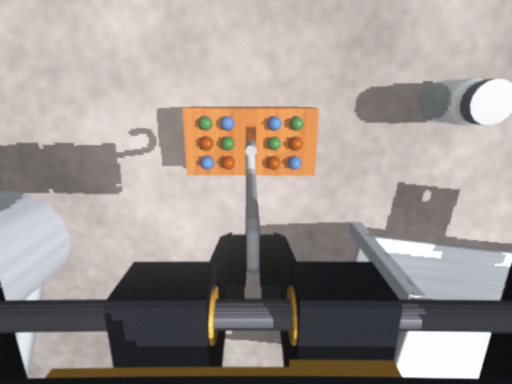

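The wrist view shows the hook held centrally between the fingers (shank around column 251), clear of the stand.

Call:
carry_out --motion '[0,3,0,0,0,0,0,5,0,0,0,0,0,6,0,0,0,0,0,6,0,0,0,0,0,6,0,0,0,0,0,6,0,0,0,0,0,5,0,0,0,0,0,2,0,0,0,0]'

```text
clock: 8.0
tool_pos: [0.484, 0.0644, 0.3166]
eef_rot: [-0.018, 1.0, 0.001, -0.0]
contact_force: [0.3, -0.9, -2.1]
opening: 0.076
```

Call:
carry_out --motion '[0,0,0,-0.013,-0.088,0,0,0,0,0,0,0.118,0,0,0,0,0,0,0,0,0,0,0,0]'

```text
clock: 8.5
tool_pos: [0.4846, 0.0606, 0.3166]
eef_rot: [0.043, 0.998, 0.01, 0.043]
contact_force: [0.0, -0.7, -0.3]
opening: 0.078
```

```bash
sed -i 's/^TIP=.*/TIP=np.array([-.013,-.0003,.0875])/' hk.py
cat > w.py <<'E'
from hk import *
Rh=np.load('Rh.npy'); st=monitor.get_state(); Rt=R.from_quat(st['eef_rot']).as_matrix()
rv,dw,dt,Rd=plan(HOLE+[0,0,.022],Rh,st); tip=st['tool_pos']+Rt@TIP
e=tip-HOLE; print(st['tool_pos'].round(4),'tip-hole rack',(e[:2]@XD).round(4),(e[:2]@YD).round(4),e[2].round(4),'rv',rv.round(3),'dt cm',dt.round(2),'up10mm in tool cm',(Rt.T@[0,0,.01]*100).round(3),'F',st['contact_force'].round(2),st['moment'].round(2),st['clock'])
E
python3 w.py
python3 - <<'E'
from hk import *
for c in ['scene','side']:
    st,s,P,D=hook(c,.066,.17); k=D[:,0]<-.005; i=np.argsort(D[:,2]); save(s,c+'3.png')
    for z in (.072,.077,.082,.087):
        q=D[k&(abs(D[:,2]-z)<.003)]; print(c,z,len(q),q.min(0).round(4) if len(q) else '',q.max(0).round(4) if len(q) else '')
E
```

```text
[0.4846 0.0606 0.3166] tip-hole rack -0.0222 -0.0034 0.0505 rv [0.004 0.001 0.002] dt cm [-1.97  0.31  3.04] up10mm in tool cm [-0.086  0.023 -0.996] F [ 0.01 -0.66 -0.3 ] [ 0.02  0.04 -0.  ] 8.5
scene 0.072 8 [-0.0197 -0.0035  0.0693] [-0.0148  0.0036  0.0744]
scene 0.077 7 [-0.0196 -0.004   0.0744] [-0.0159  0.0009  0.0797]
scene 0.082 6 [-0.0206 -0.004   0.0797] [-0.0156  0.002   0.0839]
scene 0.087 7 [-0.0194 -0.0034  0.0852] [-0.0143  0.0026  0.0891]
side 0.072 5 [-0.0175 -0.0051  0.0699] [-0.0129 -0.003   0.0742]
side 0.077 10 [-0.0175 -0.0069  0.074 ] [-0.0104 -0.0017  0.0791]
side 0.082 8 [-0.0166 -0.0059  0.0791] [-0.0098 -0.0005  0.0842]
side 0.087 9 [-0.0151 -0.0069  0.0842] [-0.0093 -0.0005  0.0887]
```

Call:
carry_out --motion '[-1.0,0.3,0,0,0,0,-1.0,0,0,0,0,0,0,0,1.5,0,0,0,0,0,1.5,0,0,0,0,0,0,0,0,0,0,0,0,0,0,0]'

```text
clock: 9.35
tool_pos: [0.5078, 0.0623, 0.289]
eef_rot: [0.044, 0.998, 0.01, 0.044]
contact_force: [0.7, 0.4, 0.1]
opening: 0.076
```

```bash
python3 w.py
python3 - <<'E'
from hk import *
a=[]
for c in ['wrist','side','scene']:
    s=snapshot(c); f=s['frame'][:,:,::-1]
    y,x,w={'wrist':(130,190,130),'side':(140,160,100),'scene':(105,200,100)}[c]
    a.append(cv2.resize(f[y:y+w,x:x+w],(266,266),interpolation=cv2.INTER_CUBIC))
cv2.imwrite('pics/hov.png',np.hstack(a))
E
```

```text
[0.5078 0.0623 0.289 ] tip-hole rack 0.0009 0.0003 0.023 rv [0.005 0.002 0.   ] dt cm [0.08 0.01 0.09] up10mm in tool cm [-0.087  0.024 -0.996] F [0.75 0.45 0.1 ] [0.03 0.08 0.01] 9.35
```

View pics/hov.png

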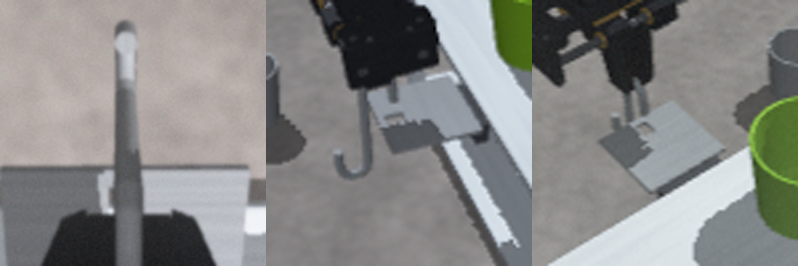

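The picture shows the leg above the tab and just over the hole in both side and scene crops, with the shank before the tab's end. Descending.

Call:
carry_out --motion '[0.12,-0.03,0.6,0,0,0,0.05,-0.02,0.6,0,0,0,0.04,-0.01,0.5,0,0,0,0,0,0,0,0,0]'

```text
clock: 10.0
tool_pos: [0.5063, 0.0621, 0.2709]
eef_rot: [0.044, 0.998, 0.01, 0.043]
contact_force: [0.5, -0.1, -0.7]
opening: 0.078
```

```bash
python3 w.py
```

```text
[0.5063 0.0621 0.2709] tip-hole rack -0.0008 -0.0001 0.0049 rv [ 0.004 -0.     0.   ] dt cm [-0.22  0.08 -1.7 ] up10mm in tool cm [-0.085  0.023 -0.996] F [ 0.47 -0.1  -0.75] [ 0.03  0.07 -0.03] 10.0
```

Call:
carry_out --motion '[0.02,-0.01,0.25,0,0,0,0.02,0,0.25,0,0,0,0.02,-0.01,0.25,0,0,0,0.02,0,0.2,0,0,0,0,0,0,0,0,0]'

```text
clock: 10.62
tool_pos: [0.5065, 0.0621, 0.2618]
eef_rot: [0.044, 0.998, 0.01, 0.043]
contact_force: [-0.4, 0.5, -0.2]
opening: 0.079
```

```bash
python3 w.py
```

```text
[0.5065 0.0621 0.2618] tip-hole rack -0.0005 -0.0 -0.0043 rv [0.004 0.001 0.   ] dt cm [-0.28  0.1  -2.61] up10mm in tool cm [-0.085  0.023 -0.996] F [-0.39  0.47 -0.16] [0.01 0.11 0.02] 10.625
```

Call:
carry_out --motion '[0.02,-0.01,0.25,0,0,0,0.02,0,0.25,0,0,0,0,0,0,0,0,0]'

```text
clock: 11.0
tool_pos: [0.5064, 0.0621, 0.2567]
eef_rot: [0.044, 0.998, 0.01, 0.043]
contact_force: [-0.5, 0.3, -1.5]
opening: 0.08
```

```bash
python3 w.py
python3 - <<'E'
from hk import *
a=[]
for c in ['side','scene']:
    s=snapshot(c); f=s['frame'][:,:,::-1]
    y,x,w={'side':(145,170,80),'scene':(115,205,80)}[c]
    a.append(cv2.resize(f[y:y+w,x:x+w],(400,400),interpolation=cv2.INTER_CUBIC))
cv2.imwrite('pics/in.png',np.hstack(a))
E
```

```text
[0.5064 0.0621 0.2567] tip-hole rack -0.0006 -0.0001 -0.0094 rv [0.004 0.001 0.   ] dt cm [-0.33  0.11 -3.12] up10mm in tool cm [-0.085  0.023 -0.996] F [-0.48  0.27 -1.46] [-0.    0.09 -0.02] 11.0
```

View pics/in.png

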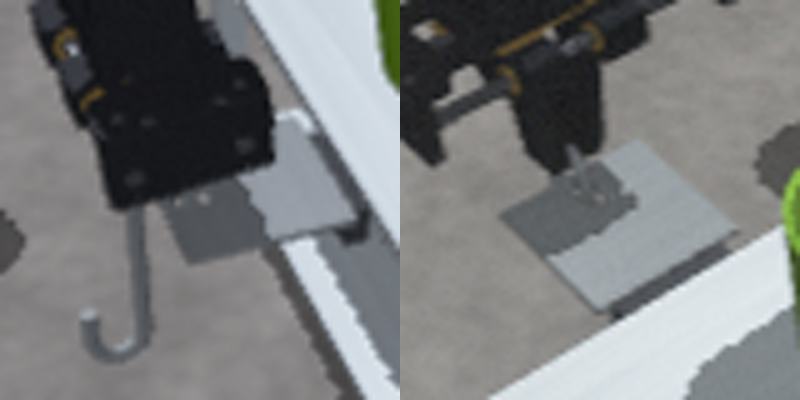

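Both crops show the leg entering the hole (scene crop ~(595,195)) and no contact force; going on down.

Call:
carry_out --motion '[0.02,-0.01,0.25,0,0,0,0.03,0,0.25,0,0,0,0.02,-0.01,0.25,0,0,0,0,0,0,0,0,0,0,0,0,0,0,0]'

```text
clock: 11.72
tool_pos: [0.5065, 0.0621, 0.2494]
eef_rot: [0.044, 0.998, 0.01, 0.043]
contact_force: [-0.1, -0.5, -0.9]
opening: 0.079
```

```bash
python3 w.py
```

```text
[0.5065 0.0621 0.2494] tip-hole rack -0.0004 -0.0 -0.0167 rv [0.004 0.001 0.   ] dt cm [-0.38  0.13 -3.85] up10mm in tool cm [-0.086  0.023 -0.996] F [-0.14 -0.54 -0.87] [-0.03  0.13  0.04] 11.725
```

Call:
carry_out --motion '[0,0,0,0,0,0,0,0,0,0,0,0,0,0,0,0,0,0,0,0,0,0,0,0]' --hand 1.6

```text
clock: 12.22
tool_pos: [0.5065, 0.0621, 0.2494]
eef_rot: [0.044, 0.998, 0.01, 0.043]
contact_force: [-0.5, 1.1, 0.3]
opening: 0.181
```

Call:
carry_out --motion '[0,0,0,0,0,0,0,0,0,0,0,0,0,0,0,0,0,0,0,0,0,0,0,0]' --hand 5

```text
clock: 12.72
tool_pos: [0.5065, 0.0621, 0.2494]
eef_rot: [0.044, 0.998, 0.01, 0.043]
contact_force: [-0.2, -0.4, -0.5]
opening: 0.561
```

Call:
carry_out --motion '[-0.05,0,-0.6,0,0,0,-0.1,0,-1.5,0,0,0,-0.2,0,-3,0,0,0,-0.2,0,-3,0,0,0,1,0,-3,0,0,0,2,0,-2,0,0,0,0,0,0,0,0,0,0,0,0,0,0,0]'

```text
clock: 13.72
tool_pos: [0.4711, 0.062, 0.3775]
eef_rot: [0.044, 0.998, 0.01, 0.043]
contact_force: [0.2, 0.1, 0.6]
opening: 0.568
```

Run:
```python
from hk import *
st=monitor.get_state(); print(st['tool_pos'],st['contact_force'],st['clock']); a=[]; pr=None
for c in ['side','scene','side']:
    s=snapshot(c); P=pts(s,np.ones((384,512),bool)); e=P-HOLE; L=np.c_[e[:,:2]@XD,e[:,:2]@YD,e[:,2]]
    H=L[(L[:,0]>-.07)&(L[:,0]<-.018)&(abs(L[:,1])<.02)&(L[:,2]>-.11)&(L[:,2]<.03)]; print(c,rep(H))
    T=L[(abs(L[:,0])<.04)&(abs(L[:,1])<.012)&(L[:,2]>.004)&(L[:,2]<.05)]; print(' above tab',rep(T) if len(T) else 0)
    f=s['frame'][:,:,::-1]; y,x,w={'side':(145,170,80),'scene':(115,205,80)}[c]
    a.append(cv2.resize(f[y:y+w,x:x+w],(400,400),interpolation=cv2.INTER_CUBIC))
print('motion',np.abs(a[0].astype(int)-a[2]).max())
cv2.imwrite('pics/end.png',np.hstack(a[:2]))
```

```text
[0.47111906 0.06204312 0.37751043] [0.20013533 0.06609598 0.6021645 ] 13.725
side ('n', 76, 'lo', array([-0.0294, -0.0077, -0.0974]), 'med', array([-0.023 , -0.0041, -0.0211]), 'hi', array([-0.0181,  0.0011,  0.0042]))
 above tab ('n', 16, 'lo', array([-0.0215, -0.0069,  0.004 ]), 'med', array([-0.0137, -0.0036,  0.0055]), 'hi', array([-0.004 , -0.0006,  0.0089]))
scene ('n', 13, 'lo', array([-0.0241, -0.0039, -0.1001]), 'med', array([-0.0204, -0.0025, -0.0115]), 'hi', array([-0.0187, -0.0002,  0.0018]))
 above tab ('n', 11, 'lo', array([-0.0137, -0.0039,  0.004 ]), 'med', array([-0.0083, -0.0005,  0.0049]), 'hi', array([0.0001, 0.002 , 0.0062]))
side ('n', 83, 'lo', array([-0.0327, -0.0069, -0.1009]), 'med', array([-0.024 , -0.0043, -0.0243]), 'hi', array([-0.0185,  0.001 ,  0.0042]))
 above tab ('n', 18, 'lo', array([-0.0198, -0.0068,  0.0042]), 'med', array([-0.0132, -0.0041,  0.0055]), 'hi', array([-0.0036,  0.    ,  0.0082]))
motion 48
```

View pics/end.png

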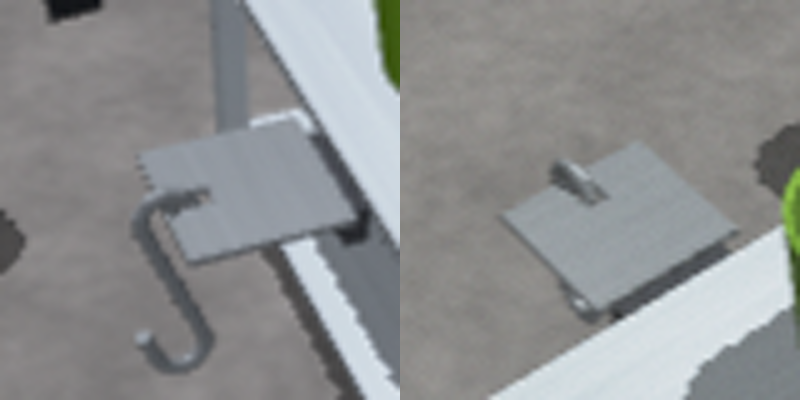

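The hook hangs through the hole with its arch over the tab's end, but it's still swinging; let it settle.

Call:
carry_out --motion '[0,0,0,0,0,0,0,0,0,0,0,0,0,0,0,0,0,0,0,0,0,0,0,0,0,0,0,0,0,0,0,0,0,0,0,0,0,0,0,0,0,0,0,0,0,0,0,0]'

```text
clock: 14.88
tool_pos: [0.4708, 0.0622, 0.3778]
eef_rot: [0.044, 0.998, 0.01, 0.043]
contact_force: [0.2, -0.1, 0.0]
opening: 0.571
```

Call:
carry_out --motion '[0,0,0,0,0,0,0,0,0,0,0,0,0,0,0,0,0,0,0,0,0,0,0,0,0,0,0,0,0,0,0,0,0,0,0,0,0,0,0,0,0,0,0,0,0,0,0,0]'

```text
clock: 15.88
tool_pos: [0.4708, 0.0622, 0.3778]
eef_rot: [0.044, 0.998, 0.01, 0.043]
contact_force: [0.3, -0.2, -0.5]
opening: 0.566
```

Call:
carry_out --motion '[0,0,0,0,0,0,0,0,0,0,0,0,0,0,0,0,0,0,0,0,0,0,0,0,0,0,0,0,0,0,0,0,0,0,0,0,0,0,0,0,0,0,0,0,0,0,0,0]'

```text
clock: 16.88
tool_pos: [0.4708, 0.0622, 0.3778]
eef_rot: [0.044, 0.998, 0.01, 0.043]
contact_force: [1.3, -0.7, 0.5]
opening: 0.566
```

```bash
cat > ck.py <<'E'
from hk import *
for i in range(8):
    s=snapshot('side'); P=pts(s,np.ones((384,512),bool)); e=P-HOLE; L=np.c_[e[:,:2]@XD,e[:,:2]@YD,e[:,2]]
    H=L[(L[:,0]>-.06)&(L[:,0]<.03)&(abs(L[:,1])<.03)&(L[:,2]>-.075)&(L[:,2]<-.015)]
    H=H[H[:,0]<np.median(H[:,0])+.012]
    fx=np.polyfit(H[:,2],H[:,0],1)[0]; fy=np.polyfit(H[:,2],H[:,1],1)[0]; print(len(H),'slope x,y',round(fx,3),round(fy,3))
f=s['frame'][:,:,::-1]; cv2.imwrite('pics/end2.png',cv2.resize(f[135:235,160:260],(500,500),interpolation=cv2.INTER_CUBIC))
E
python3 ck.py
```

```text
66 slope x,y -0.416 -0.001
64 slope x,y -0.413 -0.003
64 slope x,y -0.415 0.001
64 slope x,y -0.407 0.006
63 slope x,y -0.404 -0.005
66 slope x,y -0.412 0.006
64 slope x,y -0.42 -0.008
63 slope x,y -0.411 0.003
```

View pics/end2.png

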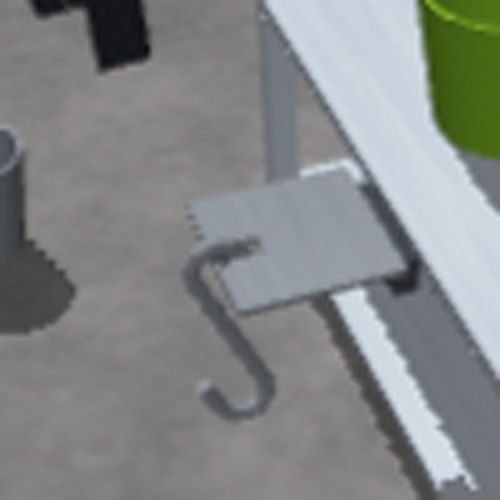

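Run:
```python
from hk import *
for c in ['side','scene','side']:
    s=snapshot(c); P=pts(s,np.ones((384,512),bool)); e=P-HOLE; L=np.c_[e[:,:2]@XD,e[:,:2]@YD,e[:,2]]
    H=L[(L[:,0]>-.06)&(L[:,0]<.04)&(abs(L[:,1])<.03)&(L[:,2]>-.12)&(L[:,2]<.025)&((L[:,2]<-.006)|(L[:,2]>.004))]
    i=np.argsort(H[:,2]); print(c); 
    for z in np.arange(-.11,.02,.006):
        q=H[abs(H[:,2]-z)<.003]
        if len(q): print(round(z,3),len(q),q[:,0].min().round(4),np.median(q[:,0]).round(4),q[:,0].max().round(4),np.median(q[:,1]).round(4))
```

```text
side
-0.104 11 -0.0142 -0.0046 0.0056 -0.0041
-0.098 21 -0.019 -0.0002 0.0086 -0.0029
-0.092 11 -0.0193 -0.014 0.0114 -0.0037
-0.086 13 -0.025 -0.0166 0.0115 -0.0042
-0.08 15 -0.0244 -0.0191 0.0096 -0.0031
-0.074 6 -0.0002 0.0027 0.0071 -0.0046
-0.068 7 -0.0047 0.0019 0.005 -0.0028
-0.062 7 -0.0053 -0.0006 0.0028 -0.0049
-0.056 8 -0.0094 -0.0052 -0.0014 -0.0045
-0.05 4 -0.0114 -0.0084 -0.0043 -0.0044
-0.044 8 -0.014 -0.0101 -0.0069 -0.0048
-0.038 6 -0.0174 -0.0121 -0.0089 -0.003
-0.032 6 -0.0177 -0.0154 -0.0135 -0.005
-0.026 9 -0.0201 -0.0177 -0.0128 -0.0043
-0.02 10 -0.024 -0.0207 -0.0168 -0.0037
-0.014 4 -0.0259 -0.0229 -0.0212 -0.004
-0.008 8 -0.0276 -0.0252 -0.0211 -0.0048
0.004 15 -0.02 -0.0123 -0.0031 -0.0029
0.01 1 -0.0105 -0.0105 -0.0105 -0.0039
scene
-0.104 7 -0.0082 -0.0005 0.0047 -0.0025
-0.098 11 -0.0124 -0.0077 0.0106 -0.0011
-0.092 6 -0.0155 0.0124 0.0149 -0.0026
-0.086 5 0.0115 0.0121 0.0141 -0.0
-0.008 7 -0.0198 0.0044 0.0075 -0.0007
0.004 6 -0.0122 -0.0083 -0.0046 0.0006
0.01 1 -0.0055 -0.0055 -0.0055 -0.0033
side
-0.104 7 -0.0145 -0.0052 0.0031 -0.0032
-0.098 22 -0.0188 -0.0036 0.0079 -0.0044
-0.092 14 -0.0193 0.0052 0.0115 -0.0035
-0.086 13 -0.0251 -0.0184 0.0116 -0.0044
-0.08 15 -0.0251 -0.018 0.0098 -0.0034
-0.074 5 0.0019 0.0046 0.0073 -0.0032
-0.068 8 -0.0048 0.0003 0.0057 -0.0042
-0.062 6 -0.0031 -0.0004 0.0027 -0.0043
-0.056 9 -0.0093 -0.0052 -0.0013 -0.004
-0.05 7 -0.0115 -0.0067 -0.004 -0.0034
-0.044 6 -0.0134 -0.0107 -0.0086 -0.0051
-0.038 8 -0.0175 -0.0124 -0.0082 -0.0035
-0.032 6 -0.0176 -0.0159 -0.0129 -0.0043
-0.026 8 -0.0223 -0.0167 -0.0123 -0.0048
-0.02 9 -0.024 -0.0199 -0.0166 -0.0033
-0.014 7 -0.026 -0.0236 -0.0184 -0.0036
-0.008 6 -0.0275 -0.0249 -0.0209 -0.0041
0.004 13 -0.0221 -0.0144 -0.0033 -0.0029
0.01 2 -0.0131 -0.0096 -0.0061 -0.005
```

```bash
cat > ang.py <<'E'
from hk import *
A=[]
for i in range(10):
    s=snapshot('side'); P=pts(s,np.ones((384,512),bool)); e=P-HOLE; L=np.c_[e[:,:2]@XD,e[:,:2]@YD,e[:,2]]
    A.append(L[(L[:,0]>-.04)&(L[:,0]<.04)&(abs(L[:,1])<.02)&(L[:,2]>-.085)&(L[:,2]<-.008)])
A=np.vstack(A); ln=np.array([-.011,-.0445]); d=np.array([-.4,.91]); d/=np.linalg.norm(d)
for k in range(15):
    q=A[:,[0,2]]-ln; t=q@d; r=q@np.array([-d[1],d[0]]); g=(abs(r)<.006)&(abs(t)<.032)
    B=A[g][:,[0,2]]; m=B.mean(0); d=np.linalg.svd(B-m)[2][0]; d*=np.sign(d[1]); ln=m
print(g.sum(),m,'lean rad',np.arctan2(-d[0],d[1]), 'resid',r[g].std())
E
python3 ang.py
```

```text
688 [-0.01352445 -0.03563216] lean rad 0.40949606489099577 resid 0.0023296383312708022
```

```bash
python3 ang.py; python3 -c "
from h import *
print(workorder.finish_job())"
```

```text
692 [-0.01333266 -0.03607019] lean rad 0.411025695478335 resid 0.00232311042854793
the job is handed in; nothing more can be done
None
```

I took the S-hook out of the stand and passed its upper leg down through the hole in the tab. The hook now hangs there released, and I have handed the job in. No verdict came back.

- **Forces:** the leg went into the hole on the first descent, so I never had to feel for it. Wrist-force readings between moves stayed within about 2 N, which is noise level. I did not measure the impact of the roughly 9 mm drop onto the tab when I let go.
- **Hang position:** the last pictures show the arch over the tab's end and the leg in the hole. The tip works out at about 20 mm below the tab's top face and 7 mm from hole_mark along x. That is calculated from the hook's shape, because the tip is hidden from the cameras.
- **At rest:** the hook swung after release, so I waited about 3 s. Two lean measurements about half a second apart agreed (0.409 and 0.411 rad).
- **Thin margin:** the shank leans 0.41 rad, and the limit is 0.45. A frictionless hang should settle near 0.33, so friction seems to be holding it there. I accepted this rather than risk touching it again.
- **Other objects:** I kept the arm clear of the bucket, ball, jar and cup, but did not measure their positions again at the end.

The arm finished well clear of everything at about 18 s of the 64 s allowed.

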